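Rock the wedged turret out of a model castle wall

ROBOT

A 6-joint arm with a two-finger parallel gripper is mounted at the origin on the work surface. World frame = base frame: x ahead of the robot, y to its left, z up, the work surface at z = 0. Lengths are in m, angles in rad, forces in N, time in s.
With the tool pointing down it reaches from about 0.375 to 0.975 m from the base axis. Payload 3.8 kg.
Tool frame: the origin (TCP) lies on the centre line of the jaws, within the pads' length; the fingertips stand 25 mm ahead of it and the grasp point (between the pads) lies 6 mm ahead of it; z points along the fingers, y is the line along which they close (so a half turn about z gives the same grasp; the last joint's range is limited). The gripper opens to 85 mm and grips with 20 to 120 N. Pads are 22 mm wide; open, the fingers measure 114 mm over their backs; the gripper's body (76 mm by 85 mm) begins 54 mm behind the grasp point. The pads swing forward as they close: fully open they stand 13 mm farther back than shut.
Start: joints at [-1.295, 0.264, 1.604, -0, 1.274, -0.037], TCP at [0.208, -0.642, 0.256] pointing down, gripper open.
Joint ranges: [-2.63, 2.63], [-0.94, 2.18], [0.31, 2.57], [-1.31, 4.45], [0, 2.66], [-2.55, 2.55]. Speed limits (rad/s): [2.57, 2.57, 3.14, 3.14, 3.14, 3.14].

INTERFACE

Orientations are given as a rotation vector (axis times angle).
In Python, from workcell import bot gives the robot as it stands. The module is installed in compiled form; this text tells all that it offers.
- The arm moves only by the tool play_rows, never from a script. Its argument "commands" is a list that holds one entry, the list of rows, each a list of 7 numbers: the shift along the tool's x, y, z as a fraction of full scale, then the turn, a rotation vector about the tool's x, y, z as a fraction of full scale, then the closure, from -1 (fully open) to 1 (shut). A call has 1 to 8 rows; each row is the pose to reach, as a shift and turn from the pose commanded when the call began, along the tool's axes at that moment, turning the shorter way round; what a row does not reach only later rows make up. Full scale, the value 1, is 60 cm for a shift and 180 degrees for a turn. A row lasts 1/10 s, in which the tool goes at most 50 mm and 8.59 degrees, less where a joint would pass 70% of its speed; a pose out of reach is approached as far as the arm can. A call with a number of a shift or a turn outside -1 to 1 is refused whole. A call with a gripper value outside its range is refused whole. The fingers move at their own pace and stop on an object; "force" is the grip in N (left out, the last holds). Time passes only in rows, so rows that repeat a pose let the fingers close. It gives the time, the measured TCP pose, the force, the opening and the grip force at its end, in the units of the state.
- bot.read_state(): the state, without advancing time (a new reading comes with each control period).
- bot.read_camera(name): name is "side" or "top"; returns the picture (400x640x3 uint8, blue, green, red); there is no depth.
- bot.camera_params(name): a dict with "fov_y" (degrees; the focal length in pixels is half the picture's height over the tangent of half this angle, whatever the lens; pixels are square), "cx", "cy" (the principal point, pixels), "rvec" (rotation vector, rad) and "tvec" (3), from world to camera coordinates, as OpenCV has them. Camera axes: x right, y down, z forward; pixel columns grow to the right and rows downward; lengths in m; the calibration is good to about 2 mm. A picture is of the moment at which its call begins. camera_params takes no time and is no camera call.
- bot.finish_job(): hands the job in; it is judged then, once.
The state is a dict: "time": time; "q": joint angles; "joint_vel": joint speeds; "joint_torque": joint torques, N m; "tool_pos": TCP position; "tcp_rot": TCP orientation; "wrist_force": force on the tool from outside, world axes, zero at the start; "torque": the same for the moment, N m; "width": opening from 0.0 (shut) to 1.0 (fully open); "grip_force": force on a finger pad.
Only numpy, scipy, OpenCV 4.12 (cv2) and the standard library are available. Lean on these libraries where they do the work, as an engineer would, in place of code of your own. Each camera call takes 0.05 s, during which the arm holds its last target. There are 200 camera calls.

TASK

The square turret with battlements, dry-fitted in its section of the model castle wall, is wedged there between two wooden packing slips. Rock it along the wall to one side and then to the other, still seated, until both slips are pushed well back; then pull it straight up and stand it upright in the grey tray.

Things in the scene. Friction and masses are not known exactly. Their poses are not given: they have to be found in the camera images.
- turret: Loose white square turret with battlements, 122 mm tall, 0.12 kg. Origin: centre of its underside, z up it. Foot 44 (x) by 40 (y), 15 high, upper y edges bevelled 3; shank 30 by 24 (y) to 66; white body 36 (x) by 40 (y) from 66 to 112; grip it across x about 92 up. It starts upright in a wall section along its y, foot 6 above the table, yaw within 0.35 rad of the world's.
- slip_left (a joint): Wooden slip beside the shank at the turret's +y side, in the wall's slot, overhanging the foot by 7 mm: a straight pull jams after 13 mm. Value: m pushed back from the turret, 0 to 0.012 (stop). It stays where pushed (5 N friction). A lean of the turret by 12 degrees to this side, over the foot's lower edge 20 mm from the origin, pushes it 11 mm; it needs 8 or more.
- slip_right (a joint): The same slip at the turret's -y side, growing towards -y. Both lie in a fixed white wall section 70 (x) by 180 (y) by 64 high, which has the turret at its centre and the same yaw; the foot has 1 mm play in x and 3 in y, so the turret can lean only along y. The other wall section, with a round cone-roofed turret glued in (166 mm high), is a bystander.
- tray: Empty grey open tray, fixed, 150 (x) by 190 (y) by 28 mm high, walls and floor 5 thick. Origin: centre of its underside; z up.
There are look-alikes about, which are no part of the job. Leave any blue look-alike of the turret alone. What is shaped like the part that bears slip_left but red is not meant.

How it is judged:
By the outcome, as a careful person would: the job done as asked, in the order asked, and still so for the second after the job is handed in, with the robot touching nothing.
It also fails if it takes over 54 s, if anything falls off the work surface, if the arm or the gripper's body presses on something with over 40 N, if the wrist force passes 120 N, or if a joint passes its speed limit or range.

## Working session

There is one attempt and no reset: what is moved stays moved. The work goes in short steps, Python scripts to look and compute and a tool call to move; the robot and the scene stay as the last step left them, time stands still between calls to the robot, and variables do not carry over. Pictures are saved under pics/ and viewed, at most 10 in all, crops included, and the job is handed in when it is done.

Besides the shell and the picture viewer there is one more tool, called after "Call:" in YAML: its name, and indented under it one key for each argument. play_rows: Moves the arm, as the interface text tells. Its arguments: {"type":"object","properties":{"commands":{"type":"array"},"force":{"type":"number"}},"required":["commands"]}

```bash
mkdir -p pics; cat > h.py <<'E'
import cv2,numpy as np
from workcell import bot
def cam(n):
    p=bot.camera_params(n);R=cv2.Rodrigues(np.array(p['rvec'],float))[0];t=np.array(p['tvec'],float).ravel()
    f=200/np.tan(np.radians(p['fov_y'])/2);return R,t,f,p['cx'],p['cy']
def ray(n,u,v):
    R,t,f,cx,cy=cam(n);return -R.T@t, R.T@np.array([(u-cx)/f,(v-cy)/f,1])
def onz(n,u,v,z):
    c,d=ray(n,u,v);return c+d*(z-c[2])/d[2]
def proj(n,P):
    R,t,f,cx,cy=cam(n);q=R@np.array(P,float)+t;return f*q[0]/q[2]+cx,f*q[1]/q[2]+cy
E
python3 - <<'E'
from h import *
a=bot.read_camera('top');b=bot.read_camera('side')
cv2.imwrite('pics/top0.png',a);cv2.imwrite('pics/side0.png',b)
for n in('top','side'):print(n,bot.camera_params(n),ray(n,320,200))
print(bot.read_state())
E
```

```text
top {'fov_y': 52.311559347965876, 'cx': 321.60602446955795, 'cy': 200.24867158266008, 'rvec': array([ 2.17386424, -2.14114192,  0.06949628]), 'tvec': array([-0.02730377,  0.47198801,  0.893182  ])} (array([ 0.38528913, -0.04925947,  0.93296198]), array([ 0.09564892,  0.03575821, -0.99478066]))
side {'fov_y': 42.503412660691126, 'cx': 323.88118806400155, 'cy': 205.93189167685475, 'rvec': array([ 2.11463026, -0.02860543,  0.03678578]), 'tvec': array([-0.49113295,  0.01024611,  1.08762081])} (array([ 0.44954174, -0.94189115,  0.57878223]), array([ 0.03048449,  0.86113829, -0.50764314]))
{'time': 0.1, 'q': array([-1.29493196e+00,  2.64695329e-01,  1.60526925e+00, -1.46621089e-05,
        1.27369330e+00, -3.69269798e-02]), 'joint_vel': array([ 7.06507228e-04, -1.18190277e-03, -4.12271093e-03,  2.71653656e-05,
       -2.02185268e-03,  2.68768235e-05]), 'joint_torque': array([-3.18206130e-04, -5.16710293e+01, -3.68588734e+01, -1.62159022e-04,
        6.28305148e-03, -3.89072966e-05]), 'tool_pos': array([ 0.20751522, -0.64165666,  0.25505748]), 'tcp_rot': array([-3.10122494e+00, -4.89018528e-01,  4.08233150e-04]), 'wrist_force': array([-0.20854625, -0.1375976 , -0.16538348]), 'torque': array([-0.03258293,  0.01090016,  0.01790354]), 'grip_force': 0.0, 'width': 0.9985266959352082}
```

View pics/top0.png

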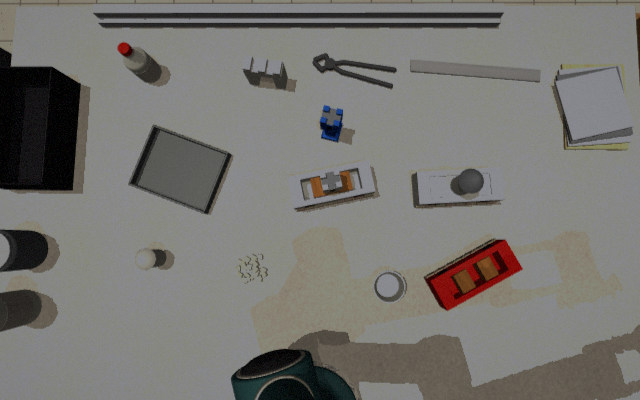

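View pics/side0.png

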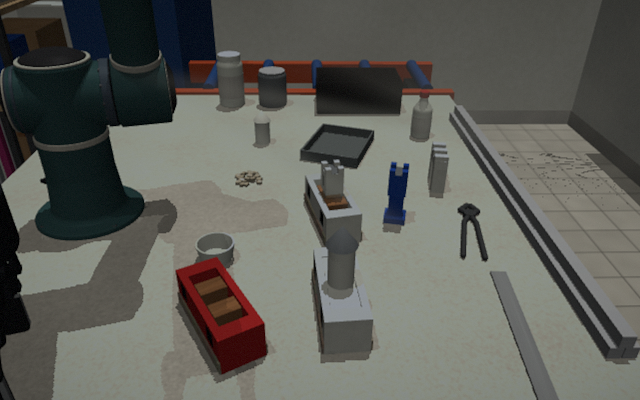

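Top view: turret at about (331,181) in the white wall (292–376, 163–210), tray at (181,169), blue look-alike at (332,122), bystander at (460,187). Side view: turret top at about (332,170), tray at (338,145). Next I'll segment and enlarge.

```bash
python3 - <<'E'
from h import *
a=cv2.imread('pics/top0.png');b=cv2.imread('pics/side0.png')
A=cv2.resize(a[150:225,280:390],None,fx=7,fy=7,interpolation=cv2.INTER_CUBIC)[:, :400*2]
B=cv2.resize(b[150:250,290:380],None,fx=5.25,fy=5.25,interpolation=cv2.INTER_CUBIC)
A=cv2.resize(A,(400,273));
im=np.zeros((525,800,3),np.uint8);im[:273,:400]=A;im[:525,400:400+min(400,B.shape[1])]=B[:525,:400]
cv2.imwrite('pics/crop0.png',im); 
# tray rectangle from dark mask
def rect(mask,x0,y0,x1,y1):
    m=np.zeros_like(mask);m[y0:y1,x0:x1]=mask[y0:y1,x0:x1]
    c=max(cv2.findContours(m,0,2)[0],key=cv2.contourArea);return cv2.boxPoints(cv2.minAreaRect(c))
g=a.max(2)
print('tray');P=np.array([onz('top',u,v,.028) for u,v in rect(((g<125)*255).astype(np.uint8),115,110,245,225)])
print(P.round(3),P.mean(0),np.linalg.norm(np.diff(P,axis=0),axis=1))
# wall+contents: bright white
print(a[186,296],a[170,310],a[150,300],a[181,331],a[230,320])
hs=cv2.cvtColor(a,cv2.COLOR_BGR2HSV);
for y in (165,186,200): print(y,[tuple(map(int,hs[y,x])) for x in range(284,300,2)])
E
```

```text
tray
[[0.501 0.424 0.028]
 [0.648 0.376 0.028]
 [0.575 0.179 0.028]
 [0.431 0.228 0.028]] [0.53912258 0.30180209 0.028     ] [0.15436516 0.21033419 0.152124  ]
[144 140 137] [124 140 139] [135 139 138] [93 94 96] [122 136 138]
165 [(30, 18, 138), (30, 6, 137), (48, 9, 141), (150, 2, 136), (113, 7, 140), (30, 7, 139), (23, 8, 136), (60, 2, 138)]
186 [(36, 19, 137), (34, 13, 138), (45, 4, 139), (128, 14, 145), (116, 14, 147), (116, 14, 145), (107, 12, 144), (103, 12, 144)]
200 [(33, 17, 137), (37, 17, 139), (50, 5, 140), (50, 5, 141), (110, 11, 141), (115, 11, 144), (116, 12, 143), (115, 11, 143)]
```

View pics/crop0.png

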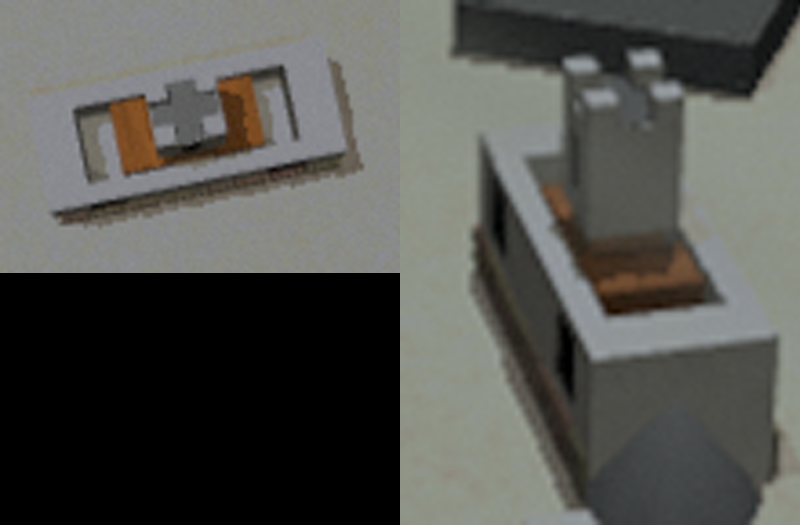

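The crop shows the turret upright between the two brown slips. The wall-top corners sit at crop (30,93), (322,38), (345,152) and (55,213). The merlon tops in the side view are at about (565,62), (655,52), (683,92) and (590,105).

```bash
python3 - <<'E'
from h import *
s=400/110
P=np.array([onz('top',280+x/s,150+y/s,.064) for x,y in [(30,93),(322,38),(345,152),(55,213)]])
print('wall',P.round(3),P.mean(0),np.linalg.norm(np.roll(P,-1,0)-P,axis=1))
for i,j in((0,1),(3,2)): d=P[i]-P[j]; print('yaw',np.arctan2(-d[0],d[1]))
Q=np.array([onz('side',290+(x-400)/5.25,150+y/5.25,.128) for x,y in [(565,62),(657,51),(683,92),(587,105)]])
print('turret side',Q.round(3),Q.mean(0),np.linalg.norm(np.roll(Q,-1,0)-Q,axis=1))
a=cv2.imread('pics/top0.png')
c,d=P.mean(0),0
print('wall centre in side',proj('side',[*P.mean(0)[:2],.128]))
lab=cv2.cvtColor(a,cv2.COLOR_BGR2LAB);
# tray edges again: rim corners by tighter threshold
g=cv2.GaussianBlur(a,(3,3),0).max(2);
for th in(95,110):
    m=np.zeros((400,640),np.uint8);m[110:225,115:245]=(g<th)[110:225,115:245]*255
    k=max(cv2.findContours(m,0,2)[0],key=cv2.contourArea);r=cv2.minAreaRect(k);print(th,r)
    T=np.array([onz('top',u,v,.028) for u,v in cv2.boxPoints(r)]);print(T.mean(0),np.linalg.norm(np.diff(T,axis=0),axis=1))
E
```

```text
wall [[ 0.521  0.052  0.064]
 [ 0.556 -0.121  0.064]
 [ 0.488 -0.135  0.064]
 [ 0.45   0.035  0.064]] [ 0.50366322 -0.04249334  0.064     ] [0.17643476 0.06930374 0.17455085 0.07321451]
yaw 0.19980894151812245
yaw 0.2220513896132558
turret side [[ 0.484 -0.029  0.128]
 [ 0.519 -0.02   0.128]
 [ 0.526 -0.054  0.128]
 [ 0.491 -0.064  0.128]] [ 0.50494978 -0.04161801  0.128     ] [0.03639701 0.03514534 0.03724603 0.03602981]
wall centre in side (np.float64(331.8500067097867), np.float64(164.9006575579255))
95 ((180.2319793701172, 168.8968963623047), (86.51396179199219, 65.54957580566406), 21.03750991821289)
[0.53969908 0.30300455 0.028     ] [0.15006266 0.20294459 0.14795492]
110 ((180.4366455078125, 169.16635131835938), (88.42034149169922, 66.39312744140625), 20.85445785522461)
[0.53910536 0.30252657 0.028     ] [0.15201108 0.20739247 0.14983739]
```

```bash
cat >> h.py <<'E'
from scipy.spatial.transform import Rotation as Ro
def down(psi,lean=0):  # tool y along turret x (yaw psi); lean>0 tips turret toward its +y
    y=np.array([np.cos(psi),np.sin(psi),0]);z=np.array([0,0,-1.]);R=np.column_stack([np.cross(y,z),y,z])
    return Ro.from_rotvec(-np.radians(lean)*y)*Ro.from_matrix(R)
def row(p,R,p0=None,R0=None):
    s=bot.read_state()
    p0=s['tool_pos'] if p0 is None else p0; R0=Ro.from_rotvec(s['tcp_rot']) if R0 is None else R0
    return np.r_[R0.inv().apply(np.array(p)-p0)/.6,(R0.inv()*R).as_rotvec()/np.pi].round(4)
E
python3 -c "
from h import *
print(list(row([.36,-.34,.25],down(-.5))),list(row([.504,-.042,.24],down(.21))))"
```

```text
[np.float64(0.3965), np.float64(-0.4001), np.float64(0.0093), np.float64(-0.0006), np.float64(-0.0003), np.float64(-0.2413)] [np.float64(0.7777), np.float64(-0.7988), np.float64(0.0268), np.float64(-0.0005), np.float64(-0.0005), np.float64(-0.4673)]
```

Call:
play_rows:
  commands:
    - [[0.778,-0.799,0.027,0,0,-0.467,-1],[0.778,-0.799,0.027,0,0,-0.467,-1],[0.778,-0.799,0.027,0,0,-0.467,-1],[0.778,-0.799,0.027,0,0,-0.467,-1],[0.778,-0.799,0.027,0,0,-0.467,-1],[0.778,-0.799,0.027,0,0,-0.467,-1],[0.778,-0.799,0.027,0,0,-0.467,-1],[0.778,-0.799,0.027,0,0,-0.467,-1]]

```text
time: 0.9
tool_pos: [0.3852, -0.2817, 0.2462]
tcp_rot: [-2.279, -2.162, -0.0]
wrist_force: [1.1, -0.5, -0.4]
width: 1.0
grip_force: 0.0
```

```bash
python3 -c "
from h import *
print(bot.read_state()['tool_pos'],row([.504,-.042,.2],down(.21)))"
```

```text
[ 0.38517251 -0.28173973  0.24622416] [ 4.094e-01  1.769e-01  7.710e-02 -0.000e+00 -1.000e-04 -8.350e-02]
```

Call:
play_rows:
  commands:
    - [[0.409,0.177,0.07,0,0,-0.083,-1],[0.409,0.177,0.07,0,0,-0.083,-1],[0.409,0.177,0.07,0,0,-0.083,-1],[0.409,0.177,0.07,0,0,-0.083,-1],[0.409,0.177,0.07,0,0,-0.083,-1],[0.409,0.177,0.07,0,0,-0.083,-1],[0.409,0.177,0.07,0,0,-0.083,-1],[0.409,0.177,0.07,0,0,-0.083,-1]]

```text
time: 1.7
tool_pos: [0.5048, -0.0448, 0.2041]
tcp_rot: [-1.983, -2.436, 0.002]
wrist_force: [0.2, -0.6, -0.2]
width: 1.001
grip_force: 0.0
```

```bash
python3 - <<'E'
from h import *
s=bot.read_state();print(s['tool_pos'],np.abs(s['joint_vel']).max(),row([.504,-.042,.104],down(.21)))
b=bot.read_camera('side');a=bot.read_camera('top')
print(proj('side',[.504,-.042,.128]))
im=np.vstack([cv2.resize(x[120:240,250:430],(600,300)) if i else cv2.resize(x[90:240,240:430],(600,300)) for i,x in enumerate((b,a))]);cv2.imwrite('pics/c1.png',im[:600])
E
```

```text
[ 0.50475543 -0.04484082  0.20409946] 0.031718229818770594 [ 0.0049 -0.      0.1668 -0.0005  0.     -0.0018]
(np.float64(332.0098873988703), np.float64(164.78672370823472))
```

View pics/c1.png

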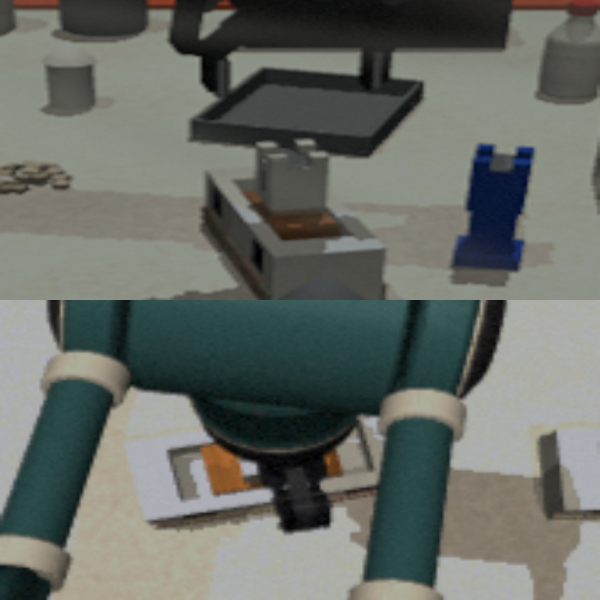

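The fingers straddle the turret in both views: in the side crop they're at (215,75) and (375,65), with the turret at (290,170). I'll descend now.

Call:
play_rows:
  commands:
    - [[0.002,0,0.06,0,0,-0.001,-1],[0.002,0,0.11,0,0,-0.001,-1],[0.002,0,0.15,0,0,-0.001,-1],[0.002,0,0.167,0,0,-0.001,-1],[0.002,0,0.167,0,0,-0.001,-1],[0.002,0,0.167,0,0,-0.001,-1]]

```text
time: 2.4
tool_pos: [0.5057, -0.0446, 0.1055]
tcp_rot: [1.982, 2.436, 0.001]
wrist_force: [0.8, -0.5, 1.0]
width: 1.001
grip_force: 0.0
```

```bash
python3 - <<'E'
from h import *
s=bot.read_state();print(s['tool_pos'],s['wrist_force'],row([.504,-.042,.104],down(.21)))
E
```

```text
[ 0.50567609 -0.04455379  0.10546243] [ 0.76822776 -0.53013232  0.96223749] [ 0.0047 -0.0019  0.0024  0.0005  0.0002 -0.0017]
```

Call:
play_rows:
  commands:
    - [[0.004,0,0.001,0,0,0,-1],[0.004,0,0.001,0,0,0,0],[0.004,0,0.001,0,0,0,1],[0.004,0,0.001,0,0,0,1],[0.004,0,0.001,0,0,0,1],[0.004,0,0.001,0,0,0,1],[0.004,0,0.001,0,0,0,1],[0.004,0,0.001,0,0,0,1]]
  force: 50

```text
time: 3.2
tool_pos: [0.5051, -0.0414, 0.1043]
tcp_rot: [1.981, 2.437, 0.001]
wrist_force: [0.4, 0.2, 3.2]
width: 0.414
grip_force: 50.3
```

```bash
python3 - <<'E'
from h import *
s=bot.read_state();print(s)
p0=s['tool_pos'];R0=Ro.from_rotvec(s['tcp_rot'])
psi=.21
for sg in(1,-1):
    # pivot: foot lower edge 20mm along +-y, z=.006, relative to the TCP x,y
    piv=np.array([p0[0]-sg*.02*np.sin(psi),p0[1]+sg*.02*np.cos(psi),.006])
    for L in(3,6,9,12,13):
        T=Ro.from_rotvec(-sg*np.radians(L)*np.array([np.cos(psi),np.sin(psi),0]))
        print(sg*L,list(map(float,row(piv+T.apply(p0-piv),T*R0,p0,R0))),(piv+T.apply(p0-piv)-p0).round(3))
E
```

```text
{'time': 3.2, 'q': array([-1.31109060e-01,  9.56916367e-02,  2.10453577e+00,  1.38769323e-04,
        9.40248131e-01, -3.37088171e-01]), 'joint_vel': array([-6.26911790e-04,  1.89780651e-03, -1.53417333e-03,  7.09759589e-04,
        3.23064974e-07,  8.13730299e-04]), 'joint_torque': array([-1.89791936e-01, -3.43566370e+01, -2.89284325e+01, -1.02857072e-01,
        8.26380076e-02,  6.87687614e-03]), 'tool_pos': array([ 0.50506656, -0.04144882,  0.1043127 ]), 'tcp_rot': array([1.98082601e+00, 2.43727764e+00, 1.06886822e-03]), 'wrist_force': array([0.36390366, 0.15119313, 3.21485645]), 'torque': array([0.07006133, 0.01616387, 0.02113885]), 'grip_force': 50.30418276786804, 'width': 0.4135791847781548}
3 [0.0086, -0.0, -0.0015, -0.0001, -0.0167, -0.0] [-0.001  0.005  0.001]
6 [0.0173, -0.0001, -0.0026, -0.0001, -0.0333, -0.0] [-0.002  0.01   0.002]
9 [0.026, -0.0001, -0.0032, -0.0002, -0.05, -0.0001] [-0.003  0.015  0.002]
12 [0.0348, -0.0001, -0.0034, -0.0003, -0.0667, -0.0001] [-0.004  0.02   0.002]
13 [0.0377, -0.0002, -0.0033, -0.0003, -0.0722, -0.0001] [-0.005  0.022  0.002]
-3 [-0.0086, 0.0, -0.0015, 0.0001, 0.0167, 0.0] [ 0.001 -0.005  0.001]
-6 [-0.0173, 0.0001, -0.0026, 0.0001, 0.0333, 0.0] [ 0.002 -0.01   0.002]
-9 [-0.026, 0.0001, -0.0032, 0.0002, 0.05, 0.0001] [ 0.003 -0.015  0.002]
-12 [-0.0348, 0.0001, -0.0033, 0.0003, 0.0667, 0.0001] [ 0.004 -0.02   0.002]
-13 [-0.0377, 0.0002, -0.0033, 0.0003, 0.0722, 0.0001] [ 0.005 -0.022  0.002]
```

Call:
play_rows:
  commands:
    - [[0.0086,0,-0.0015,0,-0.0167,0,1],[0.0173,0,-0.0026,0,-0.0333,0,1],[0.026,0,-0.0032,0,-0.05,0,1],[0.0348,0,-0.0034,0,-0.0667,0,1],[0.0348,0,-0.0034,0,-0.0667,0,1],[0.0348,0,-0.0034,0,-0.0667,0,1]]

```text
time: 3.8
tool_pos: [0.5008, -0.0213, 0.1065]
tcp_rot: [1.871, 2.307, -0.198]
wrist_force: [1.2, -3.9, 4.4]
width: 0.415
grip_force: 49.7
```

```bash
python3 - <<'E'
from h import *
s=bot.read_state();print(s['torque'],s['wrist_force'],s['grip_force'],(Ro.from_rotvec([1.9808,2.4373,.0011]).inv()*Ro.from_rotvec(s['tcp_rot'])).as_rotvec(degrees=True))
print(s['tool_pos']-[.50507,-.04145,.10431])
b=bot.read_camera('side');a=bot.read_camera('top')
cv2.imwrite('pics/c2.png',np.vstack([cv2.resize(b[120:240,250:430],(600,300)),cv2.resize(a[150:225,280:390],(600,300))]))
E
```

```text
[-0.79892307 -0.11027687  0.02978988] [ 1.24870323 -3.85995971  4.4155776 ] 49.734370708465576 [  0.01566949 -12.08900995  -0.12141652]
[-0.00422294  0.02011058  0.00219986]
```

View pics/c2.png

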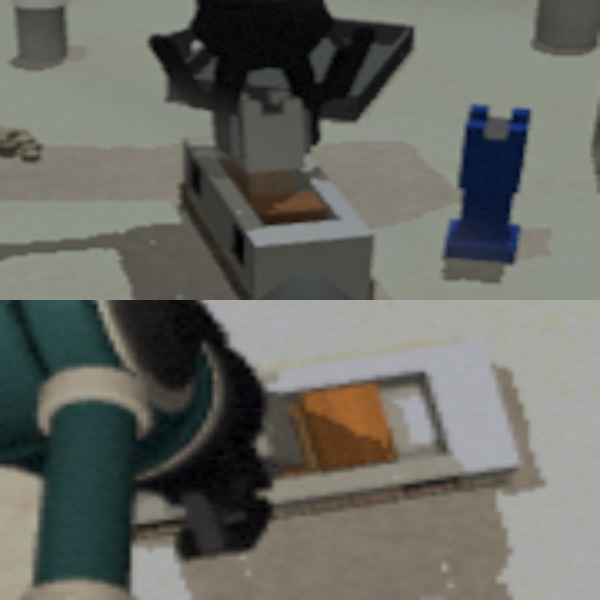

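The turret leans cleanly to +y, and the right slip stays put. Now back through upright and over to −y.

```bash
python3 - <<'E'
from h import *
s=bot.read_state()
P0=np.array([.50507,-.04145,.10431]);B=Ro.from_rotvec([1.9808,2.4373,.0011]);psi=.21
for L in(8,4,0,-3,-6,-9,-12,-12.5):
    sg=np.sign(L) or 1
    piv=np.array([P0[0]-sg*.02*np.sin(psi),P0[1]+sg*.02*np.cos(psi),.006])
    T=Ro.from_rotvec(-np.radians(L)*np.array([np.cos(psi),np.sin(psi),0]))
    print(L,list(map(float,row(piv+T.apply(P0-piv),T*B))))
E
```

```text
8 [-0.0105, -0.0001, 0.0029, -0.0002, 0.0224, 0.0001]
4 [-0.0216, -0.0001, 0.0064, -0.0001, 0.0447, 0.0001]
0 [-0.0325, -0.0, 0.0107, -0.0, 0.0669, 0.0002]
-3 [-0.0412, 0.0, 0.011, 0.0, 0.0835, 0.0002]
-6 [-0.05, 0.0001, 0.0118, 0.0001, 0.1002, 0.0002]
-9 [-0.0586, 0.0001, 0.013, 0.0002, 0.1169, 0.0002]
-12 [-0.0672, 0.0001, 0.0147, 0.0002, 0.1335, 0.0002]
-12.5 [-0.0686, 0.0001, 0.015, 0.0002, 0.1363, 0.0002]
```

Call:
play_rows:
  commands:
    - [[-0.0105,0,0.0029,0,0.0224,0,1],[-0.0216,0,0.0064,0,0.0447,0,1],[-0.0325,0,0.0107,0,0.0669,0,1],[-0.0412,0,0.011,0,0.0835,0,1],[-0.05,0,0.0118,0,0.1,0,1],[-0.0586,0,0.013,0,0.117,0,1],[-0.0686,0,0.015,0,0.136,0,1],[-0.0686,0,0.015,0,0.136,0,1]]

```text
time: 4.7
tool_pos: [0.5093, -0.062, 0.1056]
tcp_rot: [-1.873, -2.294, -0.211]
wrist_force: [1.4, 5.0, 4.3]
width: 0.415
grip_force: 50.3
```

```bash
python3 - <<'E'
from h import *
s=bot.read_state();print(s['torque'],s['wrist_force'],s['grip_force'],(Ro.from_rotvec([1.9808,2.4373,.0011]).inv()*Ro.from_rotvec(s['tcp_rot'])).as_rotvec(degrees=True))
print(s['tool_pos']-[.50507,-.04145,.10431])
b=bot.read_camera('side');a=bot.read_camera('top')
cv2.imwrite('pics/c3.png',np.vstack([cv2.resize(b[120:240,250:430],(600,300)),cv2.resize(a[150:225,280:390],(600,300))]))
P0=np.array([.50507,-.04145,.10431]);B=Ro.from_rotvec([1.9808,2.4373,.0011]);psi=.21
for L in(-8,-4,0):
    sg=-1
    piv=np.array([P0[0]-sg*.02*np.sin(psi),P0[1]+sg*.02*np.cos(psi),.006])
    T=Ro.from_rotvec(-np.radians(L)*np.array([np.cos(psi),np.sin(psi),0]))
    print(L,list(map(float,row(piv+T.apply(P0-piv),T*B))))
for h in(.02,.05,.1): print(row(P0+[0,0,h],B))
E
```

```text
[ 1.07007779 -0.18921228 -0.0469312 ] [1.38262567 5.00238236 4.27982332] 50.25261104106903 [-2.30376476e-03  1.28218592e+01  2.81506850e-01]
[ 0.00421365 -0.02051159  0.00130465]
-8 [0.0112, 0.0003, 0.0017, 0.0002, -0.0258, -0.0009]
-4 [0.0223, 0.0002, 0.0053, 0.0001, -0.048, -0.001]
0 [0.0331, 0.0001, 0.0097, -0.0, -0.0702, -0.001]
[ 0.0404  0.0002 -0.0228 -0.     -0.0702 -0.001 ]
[ 0.0513  0.0002 -0.0716 -0.     -0.0702 -0.001 ]
[ 0.0695  0.0003 -0.1529 -0.     -0.0702 -0.001 ]
```

View pics/c3.png

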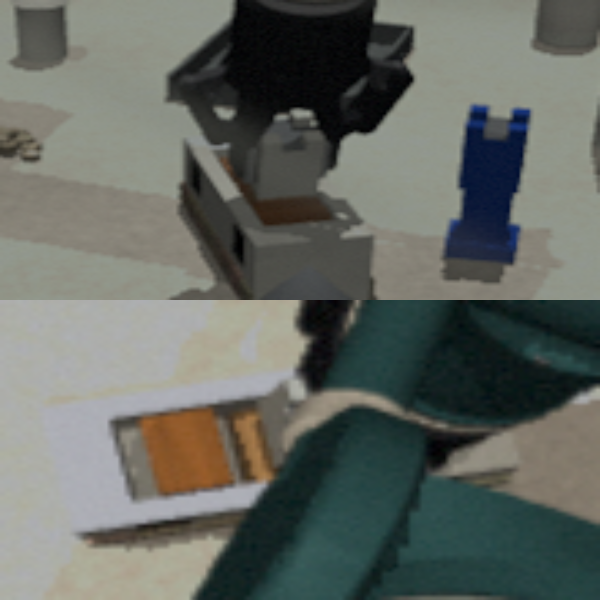

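Left slip's outer edge has moved from crop x≈165 to ≈142, about 9–10 mm. I'll return to upright, still seated, and measure both slips by colour mask.

Call:
play_rows:
  commands:
    - [[0.011,0,0.0017,0,-0.0258,0,1],[0.022,0,0.0053,0,-0.048,0,1],[0.033,0,0.009,0,-0.07,-0.001,1],[0.033,0,0.009,0,-0.07,-0.001,1],[0.033,0,0.009,0,-0.07,-0.001,1]]

```text
time: 5.3
tool_pos: [0.5042, -0.0414, 0.1042]
tcp_rot: [1.975, 2.442, -0.001]
wrist_force: [-0.4, 1.1, -1.3]
width: 0.416
grip_force: 50.2
```

```bash
python3 - <<'E'
from h import *
s=bot.read_state();print(s['tool_pos'],s['torque'],s['wrist_force'],s['grip_force'],(Ro.from_rotvec([1.9808,2.4373,.0011]).inv()*Ro.from_rotvec(s['tcp_rot'])).as_rotvec(degrees=True))
a=bot.read_camera('top');a0=cv2.imread('pics/top0.png');b=bot.read_camera('side');b0=cv2.imread('pics/side0.png')
cv2.imwrite('pics/top4.png',a);cv2.imwrite('pics/side4.png',b)
f=lambda x,y0,y1,x0,x1:cv2.resize(x[y0:y1,x0:x1],(390,290),interpolation=cv2.INTER_CUBIC)
g=lambda *r:np.hstack([f(*r[:1],*r[1:])])
im=np.vstack([np.hstack([f(a0,150,225,285,385),f(a,150,225,285,385)]),np.hstack([f(b0,170,240,295,370),f(b,170,240,295,370)])])
cv2.imwrite('pics/c4.png',im)
c=np.array([.505,-.0415,.06]);e=np.array([-np.sin(.21),np.cos(.21),0])
def orange(x): h=cv2.cvtColor(x,cv2.COLOR_BGR2HSV);return (h[...,0]<20)&(h[...,1]>110)
for n,x in(('top0',a0),('top',a)):
    m=orange(x)[150:225,285:385];v,u=np.nonzero(m);s=[(onz('top',uu+285,vv+150,.06)-c)@e for uu,vv in zip(u,v)];print(n,len(s),np.percentile(s,[1,5,50,95,99]).round(4))
for n,x in(('s0',b0),('s',b)):
    m=orange(x)[170:240,295:370];v,u=np.nonzero(m);s=[(onz('side',uu+295,vv+170,.06)-c)@e for uu,vv in zip(u,v)];print(n,len(s),np.percentile(s,[1,5,50,95,99]).round(4))
E
```

```text
[ 0.50420659 -0.04140502  0.10418449] [ 0.16879001 -0.20080125  0.00851389] [-0.36810633  1.06746084 -1.28539033] 50.24487376213074 [ 0.05930763 -0.03409986 -0.27452352]
top0 428 [-0.0422 -0.0403  0.0054  0.0409  0.0429]
top 302 [-0.0514 -0.0484  0.0366  0.0519  0.0532]
s0 201 [-0.0528 -0.0511 -0.0315  0.0286  0.041 ]
s 184 [-0.053  -0.0519 -0.0368 -0.002   0.0297]
```

View pics/c4.png

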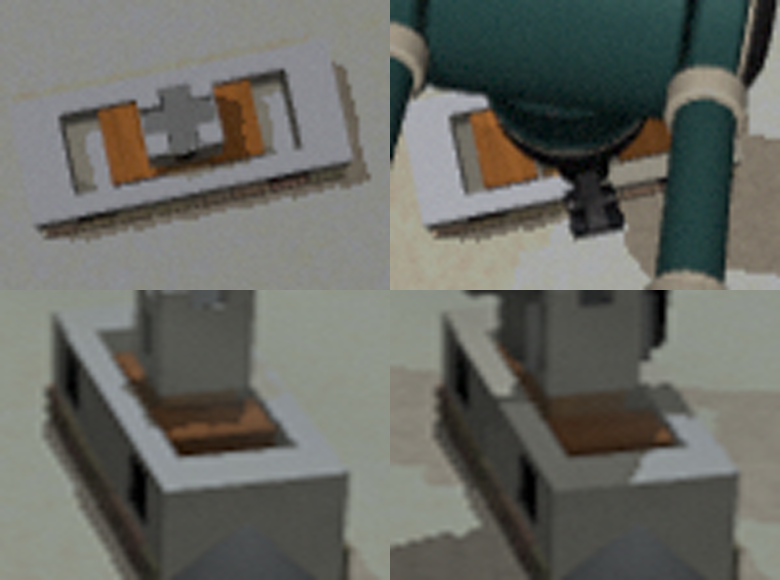

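Both slips are back: the left by about 10.5 mm, and the right by at least 9 mm, with the arm hiding its edge in the top view. In the side view the right slip now meets the wall lip. Pulling straight up.

Call:
play_rows:
  commands:
    - [[0,0,-0.01,0,0,0,1],[0,0,-0.02,0,0,0,1],[0,0,-0.03,0,0,0,1],[0,0,-0.04,0,0,0,1]]

```text
time: 5.8
tool_pos: [0.5045, -0.0426, 0.1292]
tcp_rot: [1.977, 2.439, -0.002]
wrist_force: [1.1, -0.1, -0.6]
width: 0.416
grip_force: 51.0
```

Call:
play_rows:
  commands:
    - [[0,0,-0.04,0,0,0,1],[0,0,-0.09,0,0,0,1],[0,0,-0.14,0,0,0,1],[0,0,-0.17,0,0,0,1],[0,0,-0.17,0,0,0,1],[0,0,-0.17,0,0,0,1]]

```text
time: 6.4
tool_pos: [0.5042, -0.042, 0.2306]
tcp_rot: [1.977, 2.439, -0.002]
wrist_force: [-0.7, -0.2, -1.5]
width: 0.417
grip_force: 52.7
```

```bash
python3 - <<'E'
from h import *
s=bot.read_state();print(s['tool_pos'],s['wrist_force'])
b=bot.read_camera('side');cv2.imwrite('pics/c5.png',cv2.resize(b[60:260,230:450],(660,600)))
print(row([.539,.302,.215],down(.21+.55)))
E
```

```text
[ 0.5042083  -0.04200583  0.23056566] [-0.67427716 -0.22337723 -1.47921015]
[ 5.485e-01  1.767e-01  2.300e-02 -7.000e-04  3.000e-04 -1.754e-01]
```

View pics/c5.png

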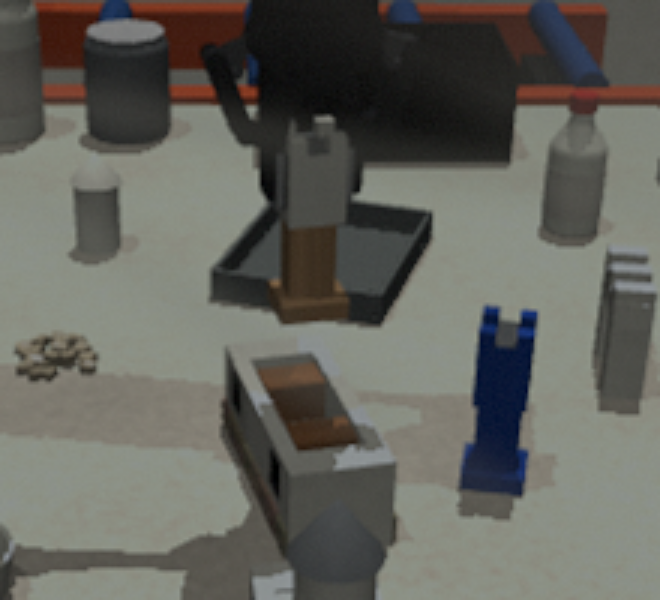

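The turret is out and hanging upright, and both slips sit back in the slot. Carrying it over to the tray.

Call:
play_rows:
  commands:
    - [[0.04,0.013,0,0,0,-0.013,1],[0.11,0.035,0.005,0,0,-0.035,1],[0.18,0.058,0.01,0,0,-0.058,1],[0.25,0.08,0.01,0,0,-0.08,1],[0.32,0.103,0.01,0,0,-0.103,1],[0.39,0.126,0.015,0,0,-0.126,1],[0.46,0.148,0.02,0,0,-0.148,1],[0.51,0.165,0.02,0,0,-0.163,1]]

```text
time: 7.25
tool_pos: [0.5362, 0.2799, 0.2148]
tcp_rot: [-1.289, -2.863, 0.008]
wrist_force: [0.7, 0.3, -1.9]
width: 0.418
grip_force: 52.5
```

```bash
python3 - <<'E'
from h import *
print(row([.539,.302,.125],down(.21+.55)))
E
```

```text
[ 0.0244  0.0287  0.1495 -0.0017  0.     -0.0112]
```

Call:
play_rows:
  commands:
    - [[0.015,0.012,0.02,0,0,0,1],[0.015,0.012,0.06,0,0,0,1],[0.015,0.012,0.1,0,0,0,1],[0.015,0.012,0.13,0,0,0,1],[0.015,0.012,0.147,0,0,0,1],[0.015,0.012,0.147,0,0,0,1],[0.015,0.012,0.147,0,0,0,1]]

```text
time: 7.95
tool_pos: [0.5373, 0.2887, 0.1294]
tcp_rot: [1.295, 2.861, -0.004]
wrist_force: [0.3, 0.2, -1.5]
width: 0.415
grip_force: 52.6
```

```bash
python3 - <<'E'
from h import *
s=bot.read_state();p=s['tool_pos'].copy();print(p,s['wrist_force'])
R=Ro.from_rotvec(s['tcp_rot']).as_matrix();ps=np.arctan2(R[1,1],R[0,1]);p[2]=.1035
print(row(p,down(ps)))
b=bot.read_camera('side');cv2.imwrite('pics/c6.png',cv2.resize(b[80:210,270:410],(640,594)))
E
```

```text
[0.53734675 0.28873941 0.12942557] [ 0.30213687  0.18162744 -1.47063428]
[ 0.0001  0.0001  0.0432 -0.0005  0.0006  0.    ]
```

View pics/c6.png

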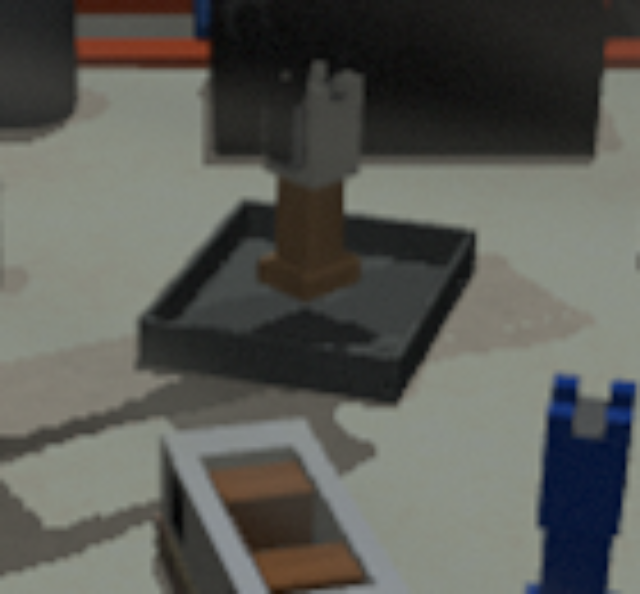

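The turret is upright above the tray interior, with its foot at about (308,275) in the crop. Lowering slowly.

Call:
play_rows:
  commands:
    - [[0,0,0.012,0,0,0,1],[0,0,0.022,0,0,0,1],[0,0,0.03,0,0,0,1],[0,0,0.036,0,0,0,1],[0,0,0.039,0,0,0,1],[0,0,0.039,0,0,0,1],[0,0,0.039,0,0,0,1]]

```text
time: 8.7
tool_pos: [0.5376, 0.2893, 0.1064]
tcp_rot: [1.294, 2.861, -0.002]
wrist_force: [0.2, 0.1, -0.9]
width: 0.422
grip_force: 52.6
```

Call:
play_rows:
  commands:
    - [[0,0,0.002,0,0,0,1],[0,0,0.004,0,0,0,1],[0,0,0.005,0,0,0,1],[0,0,0.005,0,0,0,1]]

```text
time: 9.1
tool_pos: [0.5374, 0.2891, 0.1032]
tcp_rot: [1.294, 2.861, -0.003]
wrist_force: [0.4, -0.2, -1.9]
width: 0.416
grip_force: 52.6
```

Call:
play_rows:
  commands:
    - [[0,0,0.0015,0,0,0,1],[0,0,0.003,0,0,0,1],[0,0,0.003,0,0,0,1]]

```text
time: 9.4
tool_pos: [0.5376, 0.2892, 0.1031]
tcp_rot: [1.294, 2.861, -0.003]
wrist_force: [-3.0, -1.8, 7.7]
width: 0.415
grip_force: 53.7
```

Contact with the tray floor. Releasing gently, then retreating.

Call:
play_rows:
  commands:
    - [[0,0,0.001,0,0,0,0],[0,0,0.001,0,0,0,-0.3],[0,0,0.001,0,0,0,-0.7],[0,0,0.001,0,0,0,-1],[0,0,0.001,0,0,0,-1],[0,0,0.001,0,0,0,-1],[0,0,0.001,0,0,0,-1]]
  force: 20

```text
time: 10.1
tool_pos: [0.5375, 0.2892, 0.1009]
tcp_rot: [1.294, 2.861, -0.003]
wrist_force: [-1.1, 1.4, 1.3]
width: 0.994
grip_force: 0.0
```

Call:
play_rows:
  commands:
    - [[0,0,-0.02,0,0,0,-1],[0,0,-0.07,0,0,0,-1],[0,0,-0.14,0,0,0,-1],[0,0,-0.2,0,0,0,-1],[0,0,-0.25,0,0,0,-1],[0,0,-0.25,0,0,0,-1],[0,0,-0.25,0,0,0,-1]]

```text
time: 10.8
tool_pos: [0.5379, 0.2899, 0.2529]
tcp_rot: [1.293, 2.859, 0.001]
wrist_force: [-1.0, 0.7, -0.8]
width: 1.0
grip_force: 0.0
```

```bash
python3 - <<'E'
from h import *
print(bot.read_state()['tool_pos'])
b=bot.read_camera('side');cv2.imwrite('pics/c7.png',cv2.resize(b[60:260,230:450],(660,600)))
E
```

```text
[0.53794001 0.28985055 0.25292584]
```

View pics/c7.png

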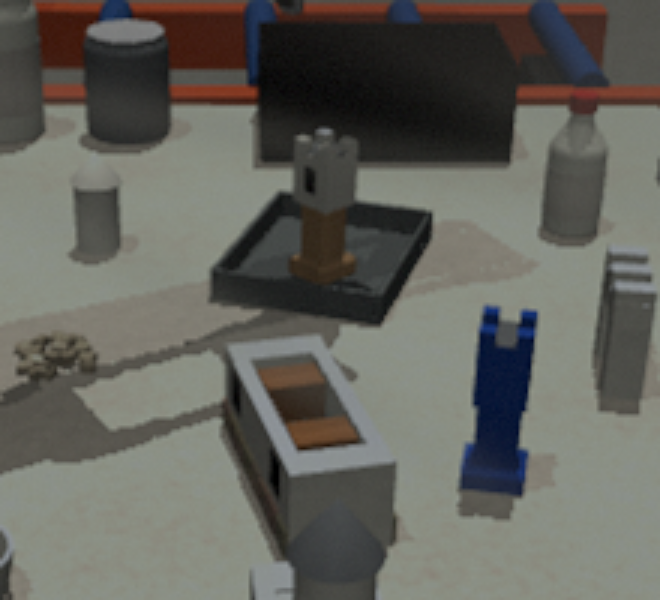

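The turret stands upright in the tray at crop (323,265). Both slips are pushed back, and the gripper is clear.

```bash
python3 -c "
from workcell import bot
print(bot.finish_job())"
```

```text
the job is handed in; nothing more can be done
None
```

I rocked the turret to both sides while seated (left slip pushed back about 10.5 mm, right at least 9 mm), pulled it straight up, stood it upright in the grey tray, and handed the job in at about 11 s; no verdict was returned.

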